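Crank the inspection stage up to the pointer

TASK

Take the crank from its blue stand, push it fully onto the slanting square drive shaft of the inspection stage, and wind the stage up until the yellow line on its edge is level with the tip of the red pointer. Turn the drive shaft only with the crank, leave the crank fitted on it when you let go, and do not shift the pointer or disturb the other things on the bench.

Things in the scene. Friction and masses are not known exactly. Their poses are not given: they have to be found in the camera images.
- crank: loose balanced crank, 0.34 kg, at the start upright on the post of the blue stand. Origin: centre of the socket mouth (lowest face); z up, x along the arm to the red grip. Square socket 28 mm outside, 18 inside, 34 deep, open below; arm 20 mm wide at z 34 to 44 mm, from a steel ball (30 mm) at x = -47 to x = +64; boss and grip stand up on the arm. Centre of mass on the socket's axis.
- crank_boss (a point): centre of the crank's square boss (22 x 22 mm, 40 mm tall, flats parallel to the crank's x and y), on the socket's axis 64 mm above the socket mouth; the arm's top is 20 mm below. Axes as the crank's. Good for carrying and fitting the crank.
- crank_socket (a point): centre of the crank's socket mouth; axes as the crank's. It coincides with shaft_seat when the crank is fully on.
- crank_grip (a point): centre of the crank's red grip (round, 20 mm diameter, 50 mm long), 55 mm from the socket's axis and 73 mm above the socket mouth. It turns freely on its pin, parallel to the crank's z, so a hand holding it may keep its own orientation while the crank goes round.
- stand: fixed blue parking stand for the crank, 110 x 110 x 16 mm, origin at the centre of its underside; a dark collar (38 mm diameter, top 28 mm above the table) carries an upright square post, 14 mm across, that reaches 32 mm above the collar.
- lift: fixed inspection stage, base 300 (x) x 170 (y) x 45 mm, origin at the centre of its underside. At its -x end (towards the robot) a white gear box carries the slanting drive shaft; over its +x part rides the black stage (130 x 160 mm) with green glass; on its -y side at the +x end a 130 mm column bears the red pointer.
- shaft_seat (a point): on the drive shaft's axis at the top of its dark collar (38 mm diameter), where the crank's mouth rests; at (-122, 0, +86) mm in lift's frame. z points out along the shaft, 25 degrees from vertical, towards lift's -x; x (up the slope) and y are the square's sides and turn with it. The square stub, 14 mm, reaches 32 mm out, last 6 mm tapered. The crank fits in any quarter turn.
- shaft (a joint): drive shaft angle, rad, 0 at the start; grows clockwise as seen looking down on the shaft's end, which raises the stage 12 mm per full turn (at most 53 mm). Takes about 0.25 N m, stays where it is left. The crank has about 20 degrees of play either way on the square.
- stage_line (a point): mid-height of the yellow line (4 mm high) on the far (+x) edge of the stage, near its -y end. Its z is the height to be set.
- pointer_tip (a point): mid-height of the free tip of the red pointer blade (4 mm thick), just outside the far edge of the stage. Its z is the wanted height, 22 to 34 mm above the yellow line at the start. Held only by friction.
- tin: bystander: closed round tin, blue with a white label, 72 mm diameter, 70 mm tall; origin at the centre of its underside
- cleaner: bystander: white bottle, 54 mm diameter, 130 mm tall; origin at the centre of its underside
- sample_ring: bystander: brass ring, 60 mm outside, 34 mm bore, 18 mm high, lying flat; origin at the centre of its underside
- plug_gauge: bystander: steel plug gauge standing up, 44 mm diameter at the foot, 85 mm tall; origin at the centre of its underside
- brush: bystander: hand brush lying down, its handle along its own -x
- tray: bystander: green open tray 130 x 100 x 30 mm; origin at the centre of its underside
- pen_cup: bystander: black cup, 70 mm diameter, 90 mm tall; origin at the centre of its underside

How it is judged:
On the way, in this order (a step that is already met when the one before it is completed fails the run):
1. the crank is fully on the drive shaft (distance between crank_socket and shaft_seat below 0.01 m and angle between the z axis of crank_socket and the z axis of shaft_seat, either way round below 0.21 rad), for 0.2 s.
2. with the crank on the shaft, the yellow line is level with the pointer tip (all of step 1 and z of stage_line in the frame of pointer_tip between -0.003 and 0.003 m), for 0.2 s.
At the end, for the whole second after the job is handed in: The yellow line is within 3 mm of the height of the pointer tip, the crank is left fully on the drive shaft (socket mouth within 10 mm of the collar's top centre and within 12 degrees of the shaft's axis), and shaft and crank are at rest (all of step 2 and velocity of joint shaft between -0.1 and 0.1 rad/s and linear speed of crank below 0.02 m/s); the robot touches nothing.
It fails at once if the pointer is shifted by more than 3 mm (distance of pointer_tip from where it was at the start of the episode above 0.003 m).
It fails at once if the drive shaft is turned while the crank is not on it ((velocity of joint shaft above 0.3 rad/s or velocity of joint shaft below -0.3 rad/s) and distance between crank_socket and shaft_seat above 0.035 m).
It fails at once if another loose thing on the bench is moved by more than 20 mm (distance of any of tin, cleaner, sample_ring, plug_gauge, brush, tray, pen_cup from where it was at the start of the episode above 0.02 m).
It also fails if it takes over 72 s, if anything falls off the work surface, if the arm or the gripper's body presses on something with over 40 N, if the wrist force passes 120 N, or if a joint passes its speed limit or range.

ROBOT

A 7-joint arm with a two-finger parallel gripper is mounted at the origin on the work surface. World frame = base frame: x ahead of the robot, y to its left, z up, the work surface at z = 0. Lengths are in m, angles in rad, forces in N, time in s.
With the tool pointing down it reaches from about 0.425 to 0.825 m from the base axis. Payload 3.6 kg.
Tool frame: the origin (TCP) lies midway between the tips of the shut fingers; the grasp point (between the pads) lies 19 mm behind it (robot.grip_point_offset is the distance from the TCP to the grasp point, in m); z points along the fingers, y is the line along which they close (so a half turn about z gives the same grasp; the last joint's range is limited). The gripper opens to 85 mm and grips with 20 to 120 N. Pads are 22 mm wide; open, the fingers measure 114 mm over their backs; the gripper's body (76 mm by 85 mm) begins 54 mm behind the grasp point. The pads swing forward as they close: fully open they stand 13 mm farther back than shut.
Start: joints at [1.315, 0.615, -0.013, 1.423, 0.008, 1.103, -0.04], TCP at [0.148, -0.633, 0.231] pointing down, gripper open.
Joint ranges: [-3.12, 3.12], [-0.3, 2.06], [-1.34, 1.32], [0.26, 2.42], [-1.36, 4.5], [0.01, 1.98], [-2.84, 2.84]. Speed limits (rad/s): [2.79, 2.79, 3.14, 3.14, 3.14, 3.14, 3.14].

INTERFACE

Orientations are given as a unit quaternion [x, y, z, w].
In Python, from station import robot, camera, ticket, finder gives the robot as it stands. The module is installed in compiled form; this text tells all that it offers.
- The arm moves only by the tool step_arm, never from a script. Its argument "increments" is text: rows parted by semicolons, each of 4 numbers parted by spaces: the shift along the tool's x, y, z in units of 40 mm (1.0 is 40 mm), then the turn about the tool's z in units of 8 degrees (1.0 is 8 degrees). A call has 1 to 10 rows; each row shifts and turns the commanded pose from where the row before left it, along the tool's axes as they then stand; what a row does not reach is not made up. A row lasts 1/10 s, in which the tool goes at most 50 mm and 8.59 degrees, less where a joint would pass 70% of its speed; a pose out of reach is approached as far as the arm can. A call is refused whole if a number of a shift passes 1 or a number of a turn 1, either way. A call with a gripper value outside its range is refused whole. "jaw" is the finger opening in mm, from 0 to 85.4, set as the call begins (left out, the last holds). The fingers move at their own pace and stop on an object; the grip force is fixed at half the most. Time passes only in rows, so rows that do not move let the fingers close. It gives the time, the measured TCP pose, the force, the opening and the grip force at its end, in the units of the state.
- robot.observe(): the state, without advancing time (a new reading comes with each control period).
- camera(name): name is "side" or "top"; returns a dict with "image" (400x640x3 uint8, red, green, blue), "fx", "fy", "cx", "cy" (pixels), "k1" (the pictures are not rectified: a ray, as slopes to the right and down, at radius r is drawn at 1 + k1 r^2 times it, then the intrinsics apply), "world_to_cam" (4x4, takes a point from world to camera coordinates). Camera axes: x right, y up, looking along -z (the intrinsics and any distortion apply to the point x, -y, -z); pixel columns grow to the right and rows downward; lengths in m; the calibration is good to about 2 mm. A picture is of the moment at which its call begins. There is no depth.
- ticket.finish_job(): hands the job in; it is judged then, once.
Trained networks look in the newest picture that a camera, given by its name, has taken for a name from the list of things; names that differ only in an ending like _2 or _b are one class to them, and where a whole thing is asked for, a point or a joint stands for the part that bears it (a point fixed in the world has none). Each returns a list of dicts, best first, with "p" (0 to 1); they miss things now and then, are a little off and sometimes report something else, mostly with a low value. They report only what shows in the picture. A call takes as long as a camera call.
- finder.find_in(target, camera): "box" ([left, top, width, height] in pixels, round what is visible of it).
- finder.outline_of(target, camera): "mask" (400x640 bool, what is visible of it) and "box" ([left, top, width, height] in pixels, round what is visible of it).
- finder.tip_of(target, camera): "xy" ([column, row] in pixels: a listed point, or the origin of a listed thing).
The state is a dict: "time": time; "qpos": joint angles; "qvel": joint speeds; "tau": joint torques, N m; "eef_pos": TCP position; "orientation": TCP orientation; "wrist_force": force on the tool from outside, world axes, zero at the start; "ft_torque": the same for the moment, N m; "opening": finger opening in m; "finger_force": force on a finger pad.
Only numpy, scipy, OpenCV 4.12 (cv2) and the standard library are available. Lean on these libraries where they do the work, as an engineer would, in place of code of your own. Each camera call takes 0.05 s, during which the arm holds its last target. There are 200 camera calls.

## Working session

There is one attempt and no reset: what is moved stays moved. The work goes in short steps, Python scripts to look and compute and a tool call to move; the robot and the scene stay as the last step left them, time stands still between calls to the robot, and variables do not carry over. Pictures are saved under pics/ and viewed, at most 10 in all, crops included, and the job is handed in when it is done.

Besides the shell and the picture viewer there is one more tool, called after "Emit:" by a JSON object that holds its "name" and its "arguments". step_arm: Moves the arm, as the interface text tells. Its arguments: {"type":"object","properties":{"increments":{"type":"string"},"jaw":{"type":"number"}},"required":["increments"]}

```bash
mkdir -p pics
cat > h.py <<'E'
import numpy as np, cv2
from station import robot, camera, ticket, finder
from scipy.spatial.transform import Rotation as R
def proj(c,P):
    P=np.atleast_2d(P); q=(c["world_to_cam"]@np.c_[P,np.ones(len(P))].T).T
    s=np.c_[q[:,0],-q[:,1]]/(-q[:,2:3]); s=s*(1+c["k1"]*(s**2).sum(1,keepdims=True))
    return s*[c["fx"],c["fy"]]+[c["cx"],c["cy"]]
def ray(c,uv):
    d=(np.array(uv,float)-[c["cx"],c["cy"]])/[c["fx"],c["fy"]]; s=d.copy()
    for _ in range(20): s=d/(1+c["k1"]*(s@s))
    W=np.linalg.inv(c["world_to_cam"]); v=W[:3,:3]@np.array([s[0],-s[1],-1]); return W[:3,3],v/np.linalg.norm(v)
def atz(c,uv,z):
    o,v=ray(c,uv); return o+v*(z-o[2])/v[2]
def tri(c1,u1,c2,u2):
    o1,v1=ray(c1,u1);o2,v2=ray(c2,u2)
    t=np.linalg.lstsq(np.c_[v1,-v2],o2-o1,rcond=None)[0]; a=o1+t[0]*v1;b=o2+t[1]*v2
    return (a+b)/2,np.linalg.norm(a-b)
def save(c,n): cv2.imwrite("pics/"+n,c["image"][:,:,::-1])
E
cat > s1.py <<'E'
from h import *
np.set_printoptions(precision=4,suppress=True)
cs={n:camera(n) for n in("top","side")}
for n,c in cs.items():
    save(c,n+"1.png"); W=np.linalg.inv(c["world_to_cam"]);print(n,W[:3,3],-W[:3,2],c["fx"])
for t in("crank_boss","crank_grip","crank_socket","crank","stand","lift","shaft_seat","stage_line","pointer_tip","tin","cleaner","sample_ring","plug_gauge","brush","tray","pen_cup"):
    r={n:finder.tip_of(t,n)[:2] for n in cs}
    print(t,{n:[(np.round(x["xy"],1).tolist(),round(x["p"],2)) for x in v] for n,v in r.items()})
    if r["top"] and r["side"]: print("   ",*tri(cs["top"],r["top"][0]["xy"],cs["side"],r["side"][0]["xy"]))
    elif r["top"]: print("   z0",atz(cs["top"],r["top"][0]["xy"],0))
print(robot.observe())
E
python3 s1.py
```

```text
top [ 0.303  -0.0168  1.3819] [ 0.2103 -0.0064 -0.9776] 389.09451904201336
side [ 0.5182 -1.0579  0.9285] [ 0.0637  0.7722 -0.6321] 434.0250987762196
crank_boss {'top': [([414.5, 214.3], 0.87)], 'side': []}
   z0 [ 0.5321 -0.363   0.    ]
crank_grip {'top': [([409.1, 200.8], 0.39), ([272.4, 177.7], 0.15)], 'side': []}
   z0 [ 0.5829 -0.3485  0.    ]
crank_socket {'top': [([410.7, 217.4], 0.83), ([450.4, 243.5], 0.36)], 'side': [([294.0, 304.1], 0.62), ([272.4, 155.6], 0.54)]}
    [ 0.5125 -0.343   0.0239] 0.010656588808566545
crank {'top': [([409.3, 220.3], 0.68)], 'side': [([297.8, 301.5], 0.68)]}
    [ 0.5128 -0.3363  0.0216] 0.009471406036093968
stand {'top': [([406.6, 218.0], 0.87), ([279.2, 141.0], 0.42)], 'side': [([295.6, 309.0], 0.64)]}
    [ 0.5158 -0.3353 -0.0068] 0.01098663303173531
lift {'top': [([274.6, 177.3], 0.83), ([200.6, 184.1], 0.6)], 'side': [([344.3, 194.1], 0.78)]}
    [ 0.7015  0.1381 -0.0031] 0.0038312778255391454
shaft_seat {'top': [([278.0, 202.1], 0.54)], 'side': [([310.1, 179.5], 0.41), ([272.5, 156.5], 0.17)]}
    [0.5849 0.1191 0.0832] 0.002868767017861
[... 1038 characters left out ...]
3] 0.010983221037867533
pen_cup {'top': [([200.8, 182.4], 0.95), ([370.8, 171.3], 0.5)], 'side': [([332.0, 152.9], 0.67)]}
    [ 0.6928  0.4118 -0.0026] 0.005230756704909601
{'time': 1.7, 'qpos': array([ 1.3145,  0.6149, -0.0126,  1.4234,  0.0081,  1.1034, -0.0404]), 'qvel': array([ 0.0007,  0.0013,  0.0017, -0.0003, -0.0008, -0.0017, -0.0002]), 'tau': array([  0.0003, -46.9103,   0.2593, -17.1341,   0.0101,   0.0018,
        -0.    ]), 'eef_pos': array([ 0.1481, -0.6329,  0.2313]), 'orientation': array([ 0.9934,  0.1147,  0.    , -0.    ]), 'wrist_force': array([-0.0309, -0.5092,  0.1603]), 'ft_torque': array([-0.0291,  0.057 ,  0.0066]), 'finger_force': 0.0, 'opening': 0.08545202474934807}
```

```bash
python3 -c "
import cv2
a=cv2.imread('pics/top1.png')[120:270,160:470];b=cv2.imread('pics/side1.png')[120:345,220:440]
cv2.imwrite('pics/a.png',cv2.resize(a,None,fx=2.58,fy=2.58,interpolation=2));cv2.imwrite('pics/b.png',cv2.resize(b,None,fx=2.6,fy=2.6,interpolation=2))"
```

```text
(no output)
```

View pics/a.png

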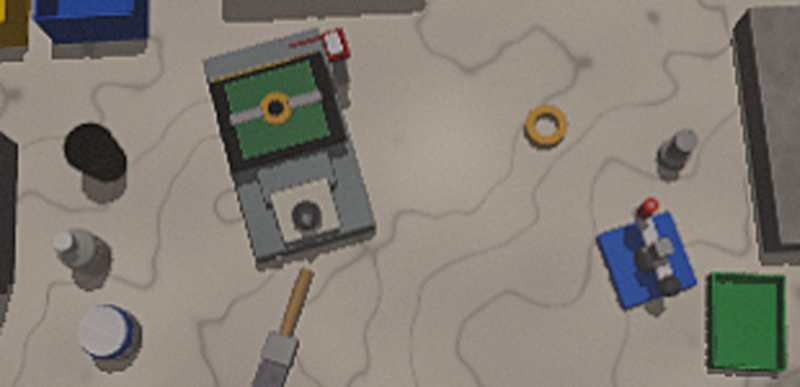

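View pics/b.png

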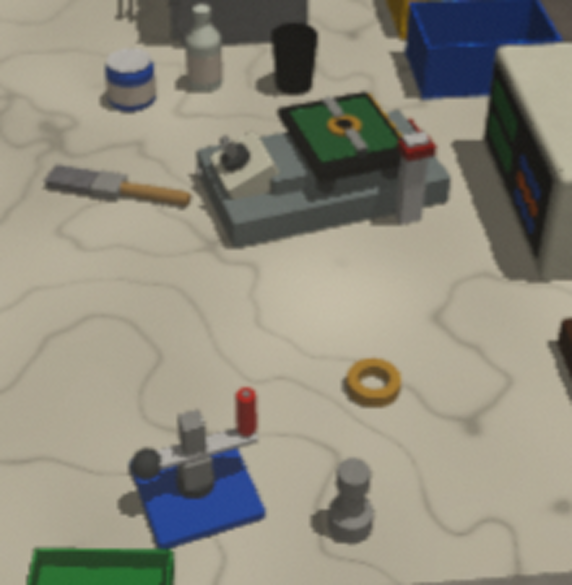

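```bash
cat > fit.py <<'E'
from h import *
from scipy.optimize import minimize
np.set_printoptions(precision=4,suppress=True)
def box(x0,x1,y0,y1,z0,z1): return np.array([[x,y,z] for x in(x0,x1) for y in(y0,y1) for z in(z0,z1)])/1e3
def cyl(x,y,r,z0,z1):
    a=np.linspace(0,6.283,16); return np.vstack([np.c_[x+r*np.cos(a),y+r*np.sin(a),0*a+z] for z in(z0,z1)])/1e3
def sph(x,z,r): 
    v=np.random.RandomState(0).randn(80,3); return (v/np.linalg.norm(v,axis=1)[:,None]*r+[x,0,z])/1e3
CR=[box(-14,14,-14,14,0,34),box(-47,64,-10,10,34,44),sph(-47,39,15),box(-11,11,-11,11,44,84),cyl(55,0,10,48,98)]
def lift(sx,sz): return [box(-150,150,-85,85,0,45),box(sx-65,sx+65,-80,80,sz-14,sz)]
def hulls(c,parts,x,y,z,yaw):
    T=R.from_euler("z",yaw); return [cv2.convexHull((proj(c,T.apply(p)+[x,y,z])*16).round().astype(np.int32)) for p in parts]
def mask(c,h):
    m=np.zeros((400,640),np.uint8)
    for k in h: cv2.fillConvexPoly(m,k,1,shift=4)
    return m>0
def draw(c,hs,roi,s,n):
    x,y,w,h=roi; im=cv2.resize(c["image"][y:y+h,x:x+w,::-1],None,fx=s,fy=s,interpolation=2)
    for k in hs: cv2.polylines(im,[((k/16.+.5-[x,y])*s).round().astype(np.int32)],True,(255,0,255),1)
    return im
if __name__=="__main__":
    cs={n:camera(n) for n in("top","side")}; M={}
    for t in("crank","lift"):
        for n in cs:
            r=finder.outline_of(t,n); print(t,n,[(x["p"],x["box"],x["mask"].sum()) for x in r[:2]]); M[t,n]=r[0]["mask"] if r else None
    def cost(p,t):
        if t=="crank": f=lambda c:hulls(c,CR,p[0],p[1],.028,p[2])
        else: f=lambda c:hulls(c,lift(p[3]*1e3,p[4]*1e3),p[0],p[1],0,p[2])
        s=0
        for n,c in cs.items():
            if M[t,n] is None: continue
            m=mask(c,f(c)); s+=1-(m&M[t,n]).sum()/(m|M[t,n]).sum()
        return s
    res={}
    for t,p0,d in(("crank",[.513,-.34,.25],[.01,.01,.15]),("lift",[.70,.138,.25,.07,.1],[.015,.015,.1,.02,.015])):
        p0=np.array(p0); S=np.vstack([p0]+[p0+np.eye(len(p0))[i]*d[i] for i in range(len(p0))])
        r=minimize(cost,p0,args=(t,),method="Nelder-Mead",options=dict(initial_simplex=S,maxiter=400,xatol=1e-5,fatol=1e-5)); print(t,r.x,r.fun); res[t]=r.x
    k,l=res["crank"],res["lift"]
    A=[]
    for n,r1,r2 in(("top",(385,180,60,60),(230,125,90,105)),("side",(265,260,60,75),(290,150,110,70))):
        c=cs[n]
        A+=[cv2.resize(draw(c,hulls(c,CR,k[0],k[1],.028,k[2]),r1,6,n),(400,300) if 0 else None,fx=.8,fy=.8),draw(c,hulls(c,lift(l[3]*1e3,l[4]*1e3),l[0],l[1],0,l[2]),r2,3.6,n)]
    cv=np.zeros((800,800,3),np.uint8); yy=0
    for i in(0,2):
        a,b=A[i],A[i+1]; h=max(a.shape[0],b.shape[0]); cv[yy:yy+a.shape[0],:a.shape[1]]=a; cv[yy:yy+b.shape[0],400:400+b.shape[1]]=b[:,:400]; yy+=h
    cv2.imwrite("pics/fit.png",cv2.resize(cv[:yy],None,fx=.8,fy=.8) if yy>600 else cv[:yy]); print(yy)
    np.savez("fit.npz",**res)
E
python3 fit.py
```

```text
crank top [(0.66, [404.9, 195.5, 19.3, 37.4], np.int64(365))]
crank side [(0.97, [272.4, 267.2, 45.3, 42.1], np.int64(762))]
lift top [(0.91, [238.7, 131.5, 67.2, 90.9], np.int64(4026)), (0.42, [190.6, 240.4, 25.9, 20.8], np.int64(409))]
lift side [(0.75, [294.4, 158.2, 98.9, 57.0], np.int64(3950)), (0.38, [291.3, 122.9, 15.9, 33.9], np.int64(353))]
crank [ 0.5093 -0.3435  0.2483] 0.30310175085305147
lift [0.6977 0.1444 0.2101 0.0299 0.0871] 0.12475726190027459
738
```

View pics/fit.png

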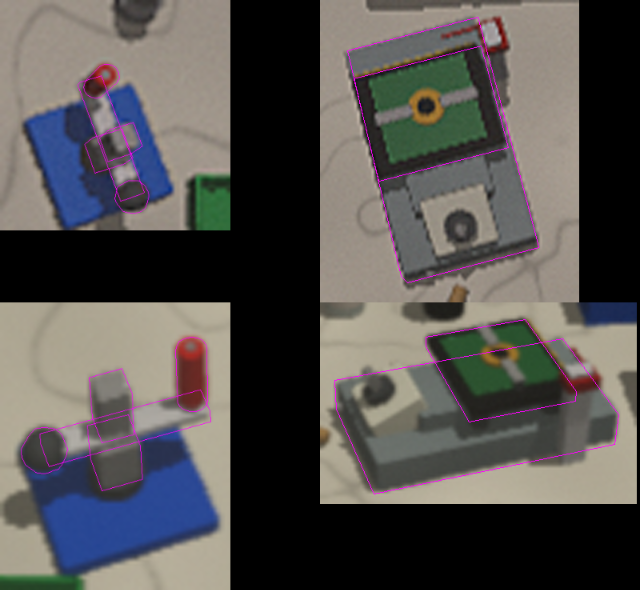

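Emit:
{"name": "step_arm", "arguments": {"increments": "0.5 -0.24 0 -0.1;1 -0.48 0 0;1 -0.48 0 0;1 -0.48 0 0;1 -0.48 0 0;1 -0.48 0 0;1 -0.48 0 0;1 -0.48 0 0;1 -0.48 0 0;1 -0.48 0 0", "jaw": 60}}

```text
time: 3.0
eef_pos: [0.4749, -0.3613, 0.2316]
orientation: [0.992, 0.123, 0.0, -0.0]
wrist_force: [0.2, -1.2, -0.3]
opening: 0.0598
finger_force: 0.0
```

```bash
cat > go.py <<'E'
# usage: go.py x y z [yawdeg]: tool-frame units to reach
import sys
from h import *
s=robot.observe(); q=R.from_quat(s["orientation"]); M=q.as_matrix()
yaw=np.degrees(np.arctan2(M[1,0],M[0,0])); g=np.array(list(map(float,sys.argv[1:4])))
print("t",s["time"],"pos",s["eef_pos"].round(4),"yaw",yaw.round(2),"tilt",np.degrees(np.arccos(-M[2,2])).round(2),"F",s["wrist_force"].round(1),"op",round(s["opening"],4),"j",s["qpos"].round(2))
print("units",(M.T@(g-s["eef_pos"])/.04).round(3), "turn",((yaw-float(sys.argv[4]))/8) if len(sys.argv)>4 else "")
E
python3 go.py 0.5093 -0.3435 0.15 14.2
```

```text
t 3.0 pos [ 0.4749 -0.3613  0.2316] yaw 14.09 tilt 0.06 F [ 0.2 -1.2 -0.3] op 0.0598 j [ 0.64  0.53 -0.05  1.58  0.03  1.03 -0.74]
units [ 0.94  -0.222  2.042] turn -0.013794971570756154
```

Emit:
{"name": "step_arm", "arguments": {"increments": "0.5 -0.12 0.3 0;0.44 -0.1 0.6 0;0 0 0.8 0;0 0 0.8 0;0 0 0.7 0;0 0 0.4 0;0 0 0.3 0;0 0 0 0"}}

```text
time: 3.8
eef_pos: [0.5069, -0.345, 0.0739]
orientation: [0.992, 0.122, -0.001, -0.001]
wrist_force: [-0.7, 0.2, 0.2]
opening: 0.0603
finger_force: 0.0
```

```bash
python3 go.py 0.5093 -0.3435 0.074 14.2
python3 - <<'E'
from fit import *
T=camera("top");S=camera("side");k=np.load("fit.npz")["crank"]
a=draw(T,hulls(T,CR,k[0],k[1],.028,k[2]),(380,170,70,75),5,"");b=draw(S,hulls(S,CR,k[0],k[1],.028,k[2]),(260,230,80,90),5,"")
c=np.zeros((450,750,3),np.uint8);c[:375,:350]=a;c[:450,350:]=b;cv2.imwrite("pics/g1.png",c)
E
```

```text
t 3.8 pos [ 0.5069 -0.345   0.0739] yaw 14.04 tilt 0.2 F [-0.7  0.2  0.2] op 0.0603 j [ 0.59  0.74 -0.04  1.69  0.04  0.72 -0.8 ]
units [ 0.066 -0.022 -0.003] turn -0.01945631081794108
```

View pics/g1.png

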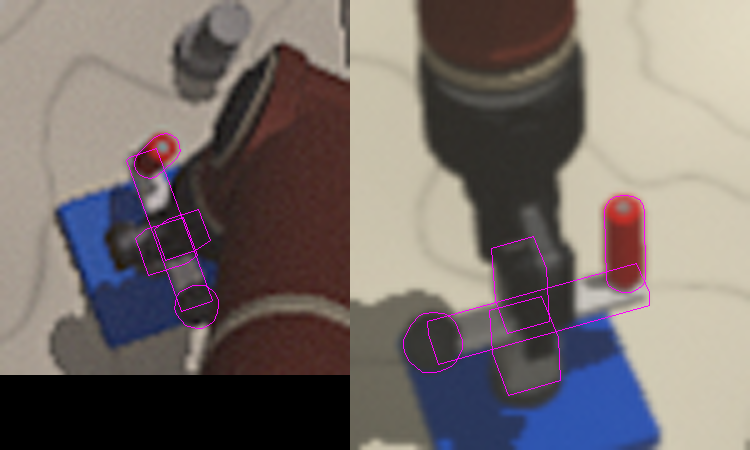

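The gripper straddles the boss; the crank overlay (boss centre about side px (364,287) in the full frame) agrees with the picture. Closing.

Emit:
{"name": "step_arm", "arguments": {"increments": "0 0 0 0;0 0 0 0;0 0 0 0;0 0 0 0;0 0 0 0;0 0 0 0", "jaw": 10}}

```text
time: 4.5
eef_pos: [0.5076, -0.3463, 0.0763]
orientation: [0.993, 0.122, 0.0, -0.0]
wrist_force: [-1.1, 2.2, 5.0]
opening: 0.0215
finger_force: 58.8
```

Emit:
{"name": "step_arm", "arguments": {"increments": "0 0 -0.2 0;0 0 -0.2 0;0 0 -0.2 0;0 0 0 0"}}

```text
time: 4.9
eef_pos: [0.5074, -0.3466, 0.1003]
orientation: [0.993, 0.122, 0.0, -0.0]
wrist_force: [-0.2, 0.4, -3.4]
opening: 0.0217
finger_force: 59.1
```

Emit:
{"name": "step_arm", "arguments": {"increments": "0.1 0 0 0;0.11 0 0.01 0;0.11 0 0.02 0;0.11 0 0.03 0;0.11 0 0.03 0;0.11 0 0.04 0;0 0 0 0"}}

```text
time: 5.6
eef_pos: [0.5274, -0.3411, 0.093]
orientation: [0.993, 0.121, -0.006, -0.001]
wrist_force: [-7.4, 0.6, 0.6]
opening: 0.0214
finger_force: 59.5
```

```bash
cat > tilt.py <<'E'
import sys
from fit import *
# outline of crank in side; fit tilt about grasp axis with grasp point fixed on tool
s=robot.observe(); M=R.from_quat(s["orientation"]).as_matrix(); fl=float(sys.argv[1]) # 1: crank x = tool x
G=s["eef_pos"]-M[:,2]*.019
X=M[:,0]*[1,1,0];X/=np.linalg.norm(X);Y=np.cross([0,0,1],X);B=np.c_[X,Y,[0,0,1]]
S=camera("side");T=camera("top")
def hs(c,p):  # p tilt(rad), dz offset of boss centre along crank z from grasp point, dx
    Q=R.from_matrix(B@R.from_euler("y",p[0]).as_matrix())
    return [cv2.convexHull((proj(c,Q.apply(k-[p[2],0,.064+p[1]])+G)*16).round().astype(np.int32)) for k in CR]
if __name__=="__main__":
    out=[]
    ms={n:(finder.outline_of("crank",n) or [None])[0] for n in("side","top")}
    print({n:(m["p"],m["box"]) if m else None for n,m in ms.items()})
    p=np.array([float(sys.argv[2]),0,0])
    m=ms["side"]["mask"]
    def cost(p):
        k=mask(S,hs(S,p)); return 1-(k&m).sum()/m.sum()+0.3*(k&~m).sum()/k.sum()+2e3*(p[1]**2+p[2]**2)
    b=min(((cost([a,z,x]),a,z,x) for a in np.arange(-.1,.75,.03) for z in(-.006,0,.006) for x in (-.006,0,.006)))
    r=minimize(cost,b[1:],method="Nelder-Mead",options=dict(initial_simplex=[np.array(b[1:])+d for d in([0,0,0],[.05,0,0],[0,.004,0],[0,0,.004])])); print(np.degrees(r.x[0]),r.x[1:],r.fun)
    for c in(S,T):
        h=hs(c,r.x); ctr=np.vstack(h)[:,0].mean(0)/16; out.append(draw(c,h,(int(ctr[0])-38,int(ctr[1])-38,76,76),5,""))
    cv2.imwrite("pics/"+sys.argv[3],np.hstack(out))
E
python3 go.py 0 0 0; python3 tilt.py 1 0.4 t1.png
```

```text
t 5.6 pos [ 0.5274 -0.3411  0.093 ] yaw 13.9 tilt 0.69 F [-7.4  0.6  0.6] op 0.0214 j [ 0.56  0.74 -0.04  1.63  0.04  0.79 -0.83]
units [-10.723 -11.434   2.494] turn 
{'side': (0.63, [277.2, 269.1, 50.1, 34.3]), 'top': (0.68, [406.0, 190.4, 10.7, 37.2])}
14.230820362258111 [0.0017 0.0014] 0.13050774815802674
```

View pics/t1.png

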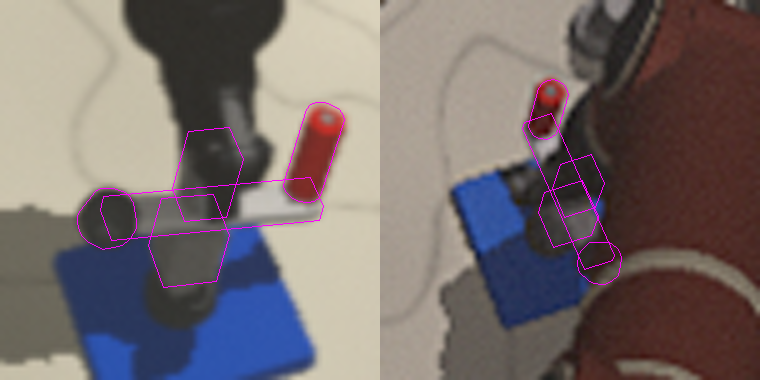

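The crank pivots in the pads as planned, by about 14° (the overlay follows the grip at crop (318,150)). I'll tilt it further.

Emit:
{"name": "step_arm", "arguments": {"increments": "0.1 0 0.03 0;0.1 0 0.03 0;0.1 0 0.04 0;0.05 0 0.02 0;0 0 0 0"}}

```text
time: 6.3
eef_pos: [0.5391, -0.3382, 0.0873]
orientation: [0.993, 0.121, -0.008, -0.002]
wrist_force: [-9.1, -0.7, -0.4]
opening: 0.0215
finger_force: 58.9
```

```bash
python3 go.py 0 0 0; python3 tilt.py 1 0.4 t2.png
```

```text
t 6.3 pos [ 0.5391 -0.3382  0.0873] yaw 13.85 tilt 0.89 F [-9.1 -0.7 -0.4] op 0.0215 j [ 0.54  0.76 -0.03  1.6   0.04  0.8  -0.84]
units [-11.028 -11.423   2.404] turn 
{'side': (0.57, [279.4, 269.6, 52.1, 34.1]), 'top': (0.52, [449.9, 225.9, 15.5, 38.3])}
25.98175185342398 [0.0018 0.0015] 0.1262957789185815
```

Emit:
{"name": "step_arm", "arguments": {"increments": "0.06 0 -0.15 0;0.1 0 -0.25 0;0.15 0 -0.4 0;0 0 -0.8 0;0 0 -0.8 0;0 0 -0.8 0;0 0 -0.6 -0.5;0 0 0 -1;0 0 0 -1;0 0 0 -1"}}

```text
time: 7.5
eef_pos: [0.5591, -0.3339, 0.2415]
orientation: [0.933, 0.361, 0.001, 0.001]
wrist_force: [-0.1, 0.7, -3.9]
opening: 0.0214
finger_force: 59.4
```

Emit:
{"name": "step_arm", "arguments": {"increments": "0 0 0 -1;0 0 0 -1;0 0 0 -1;0 0 0 -1;0 0 0 -1;0 0 0 -1;0 0 0 -1;0 0 0 -1;0 0 0 -1;0 0 0 -1"}}

```text
time: 8.5
eef_pos: [0.5589, -0.3343, 0.2411]
orientation: [0.483, 0.876, 0.0, 0.001]
wrist_force: [-0.2, -0.9, -4.5]
opening: 0.021
finger_force: 59.4
```

Emit:
{"name": "step_arm", "arguments": {"increments": "0 0 0 -1;0 0 0 -1;0 0 0 -1;0 0 0 -1;0 0 0 -1;0 0 0 -1;0 0 0 -1;0 0 0 -1;0 0 0 -0.5;0 0 0 0"}}

```text
time: 9.5
eef_pos: [0.5585, -0.3347, 0.2408]
orientation: [-0.086, 0.996, 0.0, 0.0]
wrist_force: [0.6, -0.3, -3.2]
opening: 0.021
finger_force: 59.3
```

```bash
python3 go.py .533 .109 .25 192
```

```text
t 9.5 pos [ 0.5585 -0.3347  0.2408] yaw -170.11 tilt 0.04 F [ 0.6 -0.3 -3.2] op 0.021 j [ 0.94  0.73 -0.83  1.39  0.54  1.26  1.81]
units [-1.276 11.037 -0.226] turn -45.263982973100326
```

Emit:
{"name": "step_arm", "arguments": {"increments": "-0.1 0.5 0 -0.1;-0.2 1 -0.1 -0.16;-0.2 1 -0.1 0;-0.2 1 0 0;-0.2 1 0 0;-0.2 1 0 0;-0.2 1 0 0;0 1 0 0;0 1 0 0;0 1 0 0"}}

```text
time: 10.5
eef_pos: [0.5315, 0.05, 0.2496]
orientation: [-0.104, 0.995, 0.0, 0.001]
wrist_force: [1.4, 0.7, -2.8]
opening: 0.0211
finger_force: 59.4
```

Emit:
{"name": "step_arm", "arguments": {"increments": "0 0.8 0 0;0 0.5 0 0;0 0.2 0 0;0 0 0 0"}}

```text
time: 10.9
eef_pos: [0.5189, 0.1081, 0.2497]
orientation: [-0.105, 0.994, 0.0, 0.0]
wrist_force: [0.1, -0.4, -3.2]
opening: 0.0212
finger_force: 59.5
```

```bash
cat > seat.py <<'E'
from fit import *
T=camera("top");S=camera("side")
for t in("shaft_seat","crank_socket","lift","stage_line","pointer_tip"):
    a,b=finder.tip_of(t,"top"),finder.tip_of(t,"side")
    print(t,[(x["xy"],x["p"]) for x in a[:2]],[(x["xy"],x["p"]) for x in b[:2]])
    if a and b: print("   ",*tri(T,a[0]["xy"],S,b[0]["xy"]))
l=np.load("fit.npz")["lift"]
def pose(l): 
    L=R.from_euler("z",l[2]); A=L.apply([-np.sin(np.radians(25)),0,np.cos(np.radians(25))]); s=L.apply([-.122,0,.086])+[l[0],l[1],0]; return s,A
if __name__=="__main__": print(*pose(l), proj(T,pose(l)[0]),proj(S,pose(l)[0]))
E
python3 go.py .533 .109 .25 192;python3 tilt.py 1 0.4 t3.png; python3 seat.py
```

```text
t 10.9 pos [0.5189 0.1081 0.2497] yaw -167.89 tilt 0.06 F [ 0.1 -0.4 -3.2] op 0.0212 j [ 0.32  0.54 -0.88  1.73  0.46  1.1   1.07]
units [-0.349 -0.052 -0.008] turn -44.986565306928085
{'side': (0.92, [267.4, 128.0, 44.0, 25.1]), 'top': None}
23.48877752342852 [0.0009 0.001 ] 0.12734039805843425
shaft_seat [([371.9, 167.1], 0.41)] [([295.5, 310.7], 0.63), ([307.4, 179.7], 0.58)]
    [ 0.6155 -0.2613 -0.0391] 0.23004562044086768
crank_socket [] [([297.0, 148.7], 0.69), ([310.2, 177.6], 0.67)]
lift [([272.7, 176.3], 0.62)] [([340.4, 192.8], 0.86)]
    [0.6959 0.1435 0.0023] 0.012150581739763208
stage_line [] [([377.6, 173.4], 0.93)]
pointer_tip [([273.8, 139.4], 0.41)] [([376.4, 165.9], 0.63)]
    [0.8032 0.1235 0.1182] 0.004893847315871387
[0.5784 0.119  0.086 ] [-0.4133 -0.0881  0.9063] [[278.0623 204.2145]] [[308.5419 178.8209]]
```

View pics/t3.png

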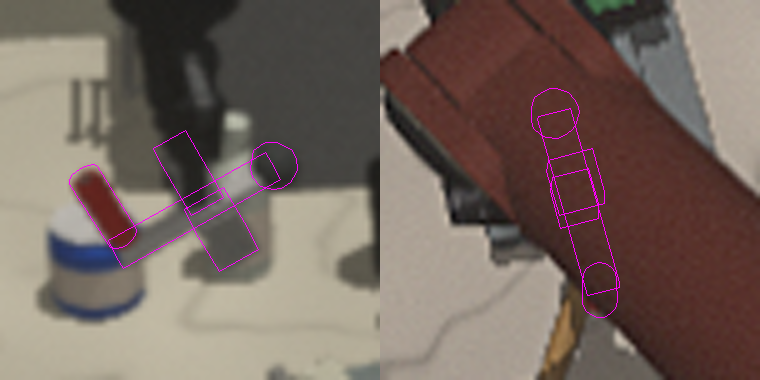

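Emit:
{"name": "step_arm", "arguments": {"increments": "-0.2 0 0.3 0;-0.19 -0.04 0.5 0;0 0 0.5 0;0 0 0.5 0;0 0 0.3 0;0 0 0 0;0 0 0 0"}}

```text
time: 12.4
eef_pos: [0.535, 0.1092, 0.1655]
orientation: [-0.105, 0.994, 0.0, 0.0]
wrist_force: [-0.0, 0.1, -3.3]
opening: 0.0212
finger_force: 59.4
```

```bash
python3 go.py .5346 .1097 .1631 192;python3 - <<'E'
import sys; sys.argv=["",1,".4",""]
from tilt import *
from seat import pose,l
se,A=pose(l)
L=R.from_euler("z",l[2]); Q=R.from_matrix(np.c_[np.cross(L.apply([0,1,0]),A),L.apply([0,1,0]),A])
im=[]
for c in(S,T):
    h=hs(c,[np.radians(24),.0015,.001])
    for P in(box(-7,7,-7,7,0,32),cyl(0,0,19,-8,0)): h.append(cv2.convexHull((proj(c,Q.apply(P)+se)*16).round().astype(np.int32)))
    u=proj(c,se)[0].astype(int); im.append(draw(c,h,(u[0]-42,u[1]-55,80,80),5,""))
cv2.imwrite("pics/s1.png",np.hstack(im))
E
```

```text
t 12.4 pos [0.535  0.1092 0.1655] yaw -167.94 tilt 0.05 F [-0.   0.1 -3.3] op 0.0212 j [ 0.26  0.65 -0.8   1.79  0.57  0.94  0.99]
units [0.006 0.015 0.061] turn -44.99268309428325
shaft_seat [] []
crank_socket [([195.9, 217.2], 0.26)] [([304.2, 170.6], 0.82)]
    [ 0.5828  0.4646 -0.1161] 0.008498288670428978
lift [([272.1, 177.9], 0.65)] [([273.4, 158.1], 0.6), ([340.3, 195.2], 0.59)]
    [0.548  0.0984 0.2245] 0.16761319598902602
stage_line [([276.1, 139.0], 0.7), ([419.0, 178.5], 0.54)] [([379.3, 174.4], 0.59)]
    [0.8155 0.1187 0.0867] 0.0028285176954438666
pointer_tip [([272.0, 136.8], 0.65)] [([375.5, 165.5], 0.62)]
    [0.8067 0.129  0.1185] 0.0067342767325566195
```

View pics/s1.png

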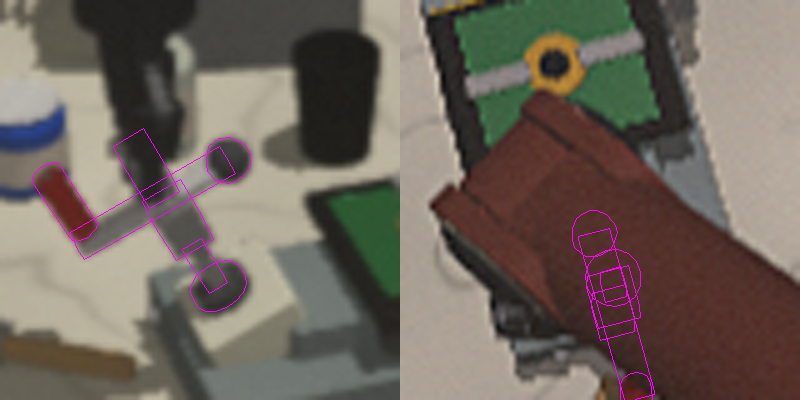

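The side overlay matches the stub, collar and crank (socket mouth at crop (195,248), stub tip in line), so I'll push along the shaft.

Emit:
{"name": "step_arm", "arguments": {"increments": "-0.042 0 0.09 0;-0.042 0 0.09 0;-0.042 0 0.09 0;-0.042 0 0.09 0;-0.042 0 0.09 0;0 0 0 0"}}

```text
time: 13.7
eef_pos: [0.5426, 0.1104, 0.1466]
orientation: [-0.105, 0.994, -0.0, -0.001]
wrist_force: [0.5, 0.5, -4.2]
opening: 0.0212
finger_force: 59.4
```

```bash
python3 go.py .5512 .1131 .126 192
```

```text
t 13.7 pos [0.5426 0.1104 0.1466] yaw -167.96 tilt 0.06 F [ 0.5  0.5 -4.2] op 0.0212 j [ 0.24  0.68 -0.78  1.79  0.59  0.92  0.98]
units [-0.225  0.022  0.515] turn -44.994715212563136
```

Emit:
{"name": "step_arm", "arguments": {"increments": "-0.042 0 0.09 0;-0.042 0 0.09 0;-0.042 0 0.09 0;-0.042 0 0.09 0;0 0 0 0"}}

```text
time: 14.2
eef_pos: [0.5492, 0.1117, 0.1323]
orientation: [-0.105, 0.994, -0.0, -0.0]
wrist_force: [-1.6, -0.0, -3.8]
opening: 0.0211
finger_force: 59.4
```

Emit:
{"name": "step_arm", "arguments": {"increments": "-0.042 0 0.09 0;-0.042 0 0.09 0;-0.02 0 0.045 0;0 0 0 0"}}

```text
time: 14.6
eef_pos: [0.5518, 0.1127, 0.1278]
orientation: [-0.105, 0.994, -0.002, -0.001]
wrist_force: [-10.4, -5.1, 21.8]
opening: 0.0211
finger_force: 62.9
```

Emit:
{"name": "step_arm", "arguments": {"increments": "0 0 -0.03 0;0 0 0 0;0 0 0 0;0 0 0 0", "jaw": 46}}

```text
time: 15.0
eef_pos: [0.5536, 0.1128, 0.125]
orientation: [-0.105, 0.994, 0.0, 0.0]
wrist_force: [0.1, -0.1, 0.2]
opening: 0.0461
finger_force: 0.0
```

Emit:
{"name": "step_arm", "arguments": {"increments": "0.3 0 0.09 0;0.4 0 0.13 0;0.4 0 0.13 0;0.22 0 0.07 0;0 0 0 0;0 0 0 0"}}

```text
time: 15.6
eef_pos: [0.5026, 0.1021, 0.1086]
orientation: [-0.105, 0.994, 0.0, 0.001]
wrist_force: [0.7, 0.3, -0.8]
opening: 0.0462
finger_force: 0.0
```

```bash
python3 go.py .4994 .1022 .110 192;python3 - <<'E'
from fit import *
l=np.load("fit.npz")["lift"];L=R.from_euler("z",l[2]); A=L.apply([-np.sin(np.radians(25)),0,np.cos(np.radians(25))]); se=L.apply([-.122,0,.086])+[l[0],l[1],0]
Y=-L.apply([0,1,0]); Q=R.from_matrix(np.c_[np.cross(Y,A),Y,A])
im=[]
for n in("side","top"):
    c=camera(n);print(n,[(x["xy"],x["p"]) for x in finder.tip_of("crank_socket",n)[:2]],[(x["xy"],x["p"]) for x in finder.tip_of("crank_grip",n)[:2]],proj(c,se+.073*A+.055*Q.as_matrix()[:,0]))
    h=[cv2.convexHull((proj(c,Q.apply(P)+se)*16).round().astype(np.int32)) for P in CR]
    u=proj(c,se)[0].astype(int); im.append(draw(c,h,(u[0]-47,u[1]-45,80,80),5,""))
cv2.imwrite("pics/s2.png",np.hstack(im))
E
```

```text
t 15.6 pos [0.5026 0.1021 0.1086] yaw -167.96 tilt 0.09 F [ 0.7  0.3 -0.8] op 0.0462 j [ 0.24  0.68 -0.75  1.94  0.65  0.78  0.89]
units [ 0.078  0.02  -0.036] turn -44.99520120292483
side [([311.1, 179.0], 0.65)] [([332.2, 153.8], 0.68), ([282.7, 174.8], 0.4)] [[284.1559 172.4341]]
top [] [] [[282.526  224.9812]]
```

View pics/s2.png

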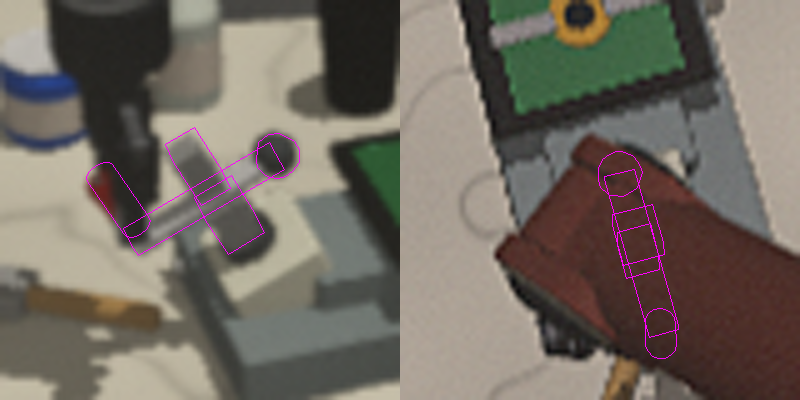

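Emit:
{"name": "step_arm", "arguments": {"increments": "0.07 0.02 -0.03 0;0 0 0 0;0 0 0 0;0 0 0 0;0 0 0 0", "jaw": 10}}

```text
time: 16.4
eef_pos: [0.4984, 0.1017, 0.1096]
orientation: [-0.105, 0.994, -0.0, -0.0]
wrist_force: [-1.8, -0.3, 3.2]
opening: 0.0185
finger_force: 58.4
```

```bash
cat > circ.py <<'E'
import numpy as np,sys
# th0 step n [r mm]
t0,st,n=map(float,sys.argv[1:4]); f=lambda t:1.375*np.array([.9063*np.cos(t),np.sin(t),.4226*np.cos(t)])
a=np.radians(t0+st*np.arange(int(n)+1))
print(";".join("%.2f %.2f %.2f 0"%tuple(f(v)-f(u)) for u,v in zip(a,a[1:])))
E
python3 circ.py 0 18 10; python3 circ.py 180 18 10; python3 go.py .4994 .1022 .110
```

```text
-0.06 0.42 -0.03 0;-0.18 0.38 -0.08 0;-0.28 0.30 -0.13 0;-0.35 0.20 -0.16 0;-0.39 0.07 -0.18 0;-0.39 -0.07 -0.18 0;-0.35 -0.20 -0.16 0;-0.28 -0.30 -0.13 0;-0.18 -0.38 -0.08 0;-0.06 -0.42 -0.03 0
0.06 -0.42 0.03 0;0.18 -0.38 0.08 0;0.28 -0.30 0.13 0;0.35 -0.20 0.16 0;0.39 -0.07 0.18 0;0.39 0.07 0.18 0;0.35 0.20 0.16 0;0.28 0.30 0.13 0;0.18 0.38 0.08 0;0.06 0.42 0.03 0
t 16.4 pos [0.4984 0.1017 0.1096] yaw -167.96 tilt 0.06 F [-1.8 -0.3  3.2] op 0.0185 j [ 0.24  0.67 -0.75  1.95  0.65  0.78  0.89]
units [-0.028  0.008 -0.009] turn
```

Emit:
{"name": "step_arm", "arguments": {"increments": "-0.06 0.42 -0.03 0;-0.18 0.38 -0.08 0;-0.28 0.30 -0.13 0;-0.35 0.20 -0.16 0"}}

```text
time: 16.8
eef_pos: [0.5175, 0.1566, 0.1246]
orientation: [-0.104, 0.995, -0.004, -0.006]
wrist_force: [-7.3, -5.6, 6.9]
opening: 0.0189
finger_force: 59.3
```

```bash
cat > ang.py <<'E'
# grip angle/radius in shaft frame; correction to a target theta
import sys
from h import *
s=robot.observe(); l=np.load("fit.npz")["lift"]; L=R.from_euler("z",l[2]).as_matrix()
t=np.radians(25); X=L@[np.cos(t),0,np.sin(t)]; Y=L[:,1]; A=L@[-np.sin(t),0,np.cos(t)]
C=np.array([.5477,.1123,.133]); d=s["eef_pos"]-C; th=np.degrees(np.arctan2(d@Y,-d@X))%360
print("t",s["time"],"th",th.round(1),"r",np.hypot(d@X,d@Y).round(4),"ax",(d@A).round(4),"F",s["wrist_force"].round(1),"op",round(s["opening"],4),"j",s["qpos"].round(2))
if len(sys.argv)>1:
    g=np.radians(float(sys.argv[1])); P=C+.055*(-np.cos(g)*X+np.sin(g)*Y); print("corr",(R.from_quat(s["orientation"]).as_matrix().T@(P-s["eef_pos"])/.04).round(2))
E
python3 ang.py 72
```

```text
t 16.8 th 66.2 r 0.0542 ax 0.001 F [-7.3 -5.6  6.9] op 0.0189 j [ 0.13  0.7  -0.75  1.84  0.62  0.87  0.85]
corr [-0.12  0.07 -0.03]
```

Winding runs with small forces, so I'll continue.

Emit:
{"name": "step_arm", "arguments": {"increments": "-0.39 0.08 -0.18 0;-0.39 -0.07 -0.18 0;-0.35 -0.20 -0.16 0;-0.28 -0.30 -0.13 0;-0.18 -0.38 -0.08 0;-0.06 -0.42 -0.03 0"}}

```text
time: 17.4
eef_pos: [0.5954, 0.1311, 0.16]
orientation: [-0.108, 0.994, 0.005, 0.0]
wrist_force: [-5.8, 5.7, 16.3]
opening: 0.0186
finger_force: 60.2
```

```bash
python3 ang.py 180
```

```text
t 17.4 th 171.6 r 0.0578 ax 0.0031 F [-5.8  5.7 16.3] op 0.0186 j [ 0.2   0.74 -0.79  1.62  0.58  1.03  1.03]
corr [ 0.02 -0.21  0.09]
```

Emit:
{"name": "step_arm", "arguments": {"increments": "0.06 -0.44 0.03 0;0.18 -0.40 0.08 0;0.28 -0.32 0.13 0;0.35 -0.21 0.16 0;0.39 -0.07 0.18 0"}}

```text
time: 17.9
eef_pos: [0.563, 0.057, 0.1366]
orientation: [-0.104, 0.995, 0.0, 0.004]
wrist_force: [-0.3, 0.1, 14.4]
opening: 0.0185
finger_force: 60.3
```

```bash
python3 ang.py 270
```

```text
t 17.9 th 265.4 r 0.0575 ax 0.0018 F [-0.3  0.1 14.4] op 0.0185 j [ 0.33  0.71 -0.78  1.78  0.62  0.91  1.06]
corr [0.09 0.06 0.09]
```

Emit:
{"name": "step_arm", "arguments": {"increments": "0.40 0.07 0.16 0;0.36 0.20 0.14 0;0.30 0.30 0.12 0;0.20 0.38 0.08 0;0.07 0.42 0.03 0;-0.06 0.42 -0.03 0;-0.18 0.38 -0.08 0;-0.28 0.30 -0.13 0;-0.35 0.20 -0.16 0;-0.39 0.07 -0.18 0"}}

```text
time: 18.9
eef_pos: [0.5292, 0.1621, 0.1324]
orientation: [-0.105, 0.994, -0.002, -0.007]
wrist_force: [-6.8, -0.6, -3.2]
opening: 0.0185
finger_force: 59.2
```

```bash
python3 ang.py 90
```

```text
t 18.9 th 82.2 r 0.0531 ax 0.0027 F [-6.8 -0.6 -3.2] op 0.0185 j [ 0.13  0.7  -0.76  1.8   0.6   0.91  0.88]
corr [-0.19  0.06 -0.02]
```

```bash
cat > look.py <<'E'
import sys
from fit import *
A=[]
for n,roi in(("side",(355,148,50,40)),("top",(235,122,60,40))):
    c=camera(n); x,y,w,h=roi; A.append(cv2.resize(c["image"][y:y+h,x:x+w,::-1],(400,int(400*h/w)),interpolation=2))
    for t in("stage_line","pointer_tip"): print(n,t,[(np.round(q["xy"],1),q["p"]) for q in finder.tip_of(t,n)[:2]])
h=max(a.shape[0] for a in A); cv2.imwrite("pics/"+sys.argv[1],np.hstack([np.pad(a,((0,h-a.shape[0]),(0,0),(0,0))) for a in A]))
E
python3 look.py l1.png
```

```text
side stage_line [(array([374.9, 172.1]), 0.88)]
side pointer_tip [(array([362.9, 267. ]), 0.65), (array([376.6, 164.2]), 0.5)]
top stage_line [(array([278. , 135.7]), 0.83)]
top pointer_tip []
```

View pics/l1.png

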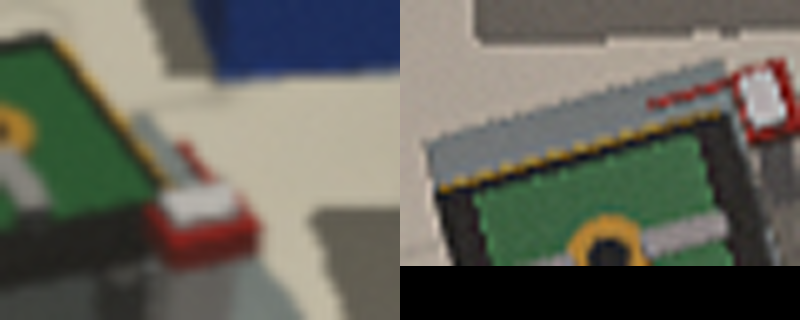

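```bash
cat > lev.py <<'E'
import sys
from fit import *
l=np.load("fit.npz")["lift"]; Lr=R.from_euler("z",l[2]); U=8
def W(P): return Lr.apply(P)+[l[0],l[1],0]
def synth(c,b,roi,occ=None):
    x,y,w,h=roi; m=np.zeros((h*U,w*U),np.uint8)
    q=(proj(c,W(b))-[x,y]+.5)*U
    cv2.fillConvexPoly(m,cv2.convexHull((q*16).round().astype(np.int32)),255,shift=4)
    return cv2.GaussianBlur(cv2.resize(m,(w,h),interpolation=cv2.INTER_AREA).astype(np.float32)/255,(0,0),.45)
def blade(p): return box(p[0]*1e3-p[3]*1e3,p[0]*1e3+p[3]*1e3,p[1]*1e3-60,p[1]*1e3,p[2]*1e3-4,p[2]*1e3)
def strip(p): return box(p[0]*1e3-p[3]*1e3,p[0]*1e3+p[3]*1e3,p[1]*1e3-80,p[1]*1e3+80,p[2]*1e3-4,p[2]*1e3)
def run(cs,ims,shape,feat,p0,d,rois,wts):
    F={n:feat(ims[n]) for n in cs}
    def cost(p):
        s=0
        for n,c in cs.items():
            x,y,w,h=rois[n]; f=F[n][y:y+h,x:x+w]; k=wts[n]; m=synth(c,shape(p),rois[n])
            A=np.c_[m[k],np.ones(k.sum())]; r=np.linalg.lstsq(A,f[k],rcond=None); e=f[k]-A@r[0]; s+=(e**2).sum()/((f[k]-f[k].mean())**2).sum()
        return s+50*((p[3]-p0[3])/.01)**2*.01
    p0=np.array(p0); S=[p0]+[p0+np.eye(4)[i]*d[i] for i in range(4)]
    r=minimize(cost,p0,method="Nelder-Mead",options=dict(initial_simplex=S,maxiter=600,xatol=1e-5,fatol=1e-6)); return r.x,r.fun
def region(cs,b0,mar,excl,grow):
    rois={};wts={}
    for n,c in cs.items():
        q=proj(c,W(b0)); a=np.floor(q.min(0)-mar).astype(int); e=np.ceil(q.max(0)+mar).astype(int); rois[n]=(a[0],a[1],*(e-a))
        k=synth(c,b0,rois[n])>.03; k=cv2.dilate(k.astype(np.uint8),np.ones((grow,grow)))>0
        yy,xx=np.mgrid[a[1]:e[1],a[0]:e[0]]
        for (x0,y0,x1,y1) in excl[n]: k&=~((xx>=x0)&(xx<=x1)&(yy>=y0)&(yy<=y1))
        wts[n]=k
    return rois,wts
def level(cs,ims,zl,zp=.121):
    HX={"side":[(373,170,392,185)],"top":[(283,125,300,150)]}
    red=lambda i:i[...,0]-i[...,1]; yel=lambda i:i[...,1]-i[...,2]
    inv=lambda P:Lr.inv().apply(np.array(P)-[l[0],l[1],0])
    a=inv(tri(cs["top"],(272.5,137.4),cs["side"],(377.6,165.8))[0]); 
    b0=blade([a[0],a[1],a[2]+.002,.0015]); ro,wt=region(cs,b0,6,HX,5)
    # exclude yellow pixels from the blade fit
    for n in cs:
        x,y,w,h=ro[n]; i=ims[n][y:y+h,x:x+w]; wt[n]&=~((i[...,1]-i[...,2]>45)&(i[...,0]-i[...,1]<60))
    pb=run(cs,ims,blade,red,[a[0],a[1],a[2]+.002,.0015],[.003,.004,.006,.0007],ro,wt)
    best=None
    for z in zl:
        p=[.107,0,z,.0015]; ro,wt=region(cs,strip(p),8,HX,5)
        for n in cs:
            x,y,w,h=ro[n]; i=ims[n][y:y+h,x:x+w]; wt[n]&=~(i[...,0]-i[...,1]>60)
            wt[n]&=~(i[...,1]-i[...,0]>25)  # glass
        ps=run(cs,ims,strip,yel,p,[.004,.003,.006,.0007],ro,wt)
        if best is None or ps[1]<best[1]: best=ps
    print("tri",a,"blade",*pb,"strip",*best,"dz mm",(pb[0][2]-best[0][2])*1e3); return pb,best
if __name__=="__main__":
    N=int(sys.argv[1]); cs={};ims={}
    for n in("top","side"):
        f=[camera(n) for _ in range(N)]; cs[n]=f[0]; ims[n]=np.mean([x["image"].astype(float) for x in f],0)
    if len(sys.argv)>3:
        print("start:"); level(cs,{n:cv2.imread("pics/%s1.png"%n)[:,:,::-1].astype(float) for n in cs},[.085,.09,.095])
    level(cs,ims,list(map(float,sys.argv[2].split(","))))
    np.savez("last.npz",**ims)
E
python3 lev.py 3 .098,.105,.112 s
```

```text
start:
tri [ 0.1063 -0.0395  0.1159] blade [ 0.1065 -0.0369  0.1189  0.0014] 0.26515352563815836 strip [ 0.1196 -0.0359  0.0789  0.0067] 1.5290093313436115 dz mm 40.0511557462721
tri [ 0.1063 -0.0395  0.1159] blade [ 0.1063 -0.0371  0.1192  0.0013] 0.29585578772550963 strip [0.1041 0.005  0.1263 0.0104] 1.4163612878138114 dz mm -7.099289204822112
```

```bash
sed -i 's/p=\[.107,0,z,.0015\]/p=[.096,0,z,.0015]/; s/(.004,.003,.006/(.003,.003,.004/' lev.py; sed -i 's/0.05\*0//' lev.py; python3 lev.py 1 .098,.105,.112 s
python3 - <<'E'
from fit import *
d=np.load("last.npz"); t=d["top"]
print(t[133:152,[245,255,265,275]].astype(int)[:,:, :].transpose(1,0,2).tolist())
E
```

```text
start:
tri [ 0.1063 -0.0395  0.1159] blade [ 0.1065 -0.0369  0.1189  0.0014] 0.26515352563815836 strip [ 0.0987 -0.0004  0.0885  0.0017] 0.8641482040761361 dz mm 30.46153793721969
tri [ 0.1063 -0.0395  0.1159] blade [ 0.1064 -0.037   0.1191  0.0013] 0.2950765606328144 strip [0.0978 0.0007 0.1039 0.0013] 0.6662452640618379 dz mm 15.163035956957186
[[[172, 163, 151], [171, 160, 149], [170, 159, 149], [170, 161, 149], [170, 158, 145], [169, 159, 147], [174, 164, 152], [160, 150, 142], [125, 122, 119], [112, 115, 117], [114, 118, 119], [110, 115, 114], [113, 115, 117], [114, 117, 119], [112, 115, 123], [117, 109, 99], [109, 82, 24], [28, 27, 31], [38, 31, 35]], [[170, 160, 147], [169, 160, 148], [173, 163, 151], [173, 162, 150], [170, 158, 146], [139, 135, 128], [111, 118, 120], [113, 116, 115], [114, 118, 116], [117, 117, 116], [115, 118, 120], [113, 118, 125], [134, 123, 102], [133, 105, 37], [22, 18, 28], [57, 86, 62], [76, 122, 83], [60, 99, 66], [58, 98, 66]], [[178, 165, 153], [178, 167, 153], [159, 150, 142], [108, 113, 114], [112, 115, 116], [116, 118, 119], [113, 116, 117], [109, 114, 115], [110, 114, 119], [141, 132, 106], [139, 118, 55], [32, 25, 30], [41, 47, 46], [58, 85, 60], [62, 104, 71], [62, 101, 67], [61, 100, 68], [58, 98, 65], [62, 98, 68]], [[113, 117, 117], [113, 119, 118], [109, 112, 112], [126, 72, 71], [138, 78, 75], [113, 126, 129], [118, 116, 105], [106, 88, 48], [67, 51, 31], [43, 45, 43], [61, 88, 63], [63, 107, 73], [63, 101, 68], [60, 100, 68], [60, 101, 69], [63, 100, 69], [60, 99, 66], [62, 99, 69], [62, 99, 68]]]
```

Emit:
{"name": "step_arm", "arguments": {"increments": "-0.20 0.04 -0.05 0;-0.39 -0.07 -0.17 0;-0.35 -0.20 -0.15 0;-0.28 -0.30 -0.12 0;-0.18 -0.39 -0.08 0;-0.06 -0.43 -0.03 0;0.06 -0.44 0.03 0;0.18 -0.40 0.08 0;0.28 -0.32 0.13 0;0.36 -0.20 0.16 0"}}

```text
time: 20.6
eef_pos: [0.5832, 0.0663, 0.1462]
orientation: [-0.106, 0.994, 0.004, 0.006]
wrist_force: [-0.8, 6.1, 6.0]
opening: 0.0187
finger_force: 60.9
```

```bash
python3 ang.py 252
```

```text
t 20.6 th 241.5 r 0.0596 ax 0.0013 F [-0.8  6.1  6. ] op 0.0187 j [ 0.32  0.72 -0.78  1.71  0.6   0.95  1.09]
corr [0.25 0.   0.15]
```

Emit:
{"name": "step_arm", "arguments": {"increments": "0.45 -0.03 0.18 0;0.42 0.07 0.17 0;0.37 0.20 0.15 0;0.30 0.30 0.12 0;0.20 0.38 0.08 0;0.07 0.42 0.03 0;-0.06 0.42 -0.02 0;-0.18 0.38 -0.07 0;-0.28 0.30 -0.12 0;-0.35 0.20 -0.16 0"}}

```text
time: 21.6
eef_pos: [0.5193, 0.1549, 0.1272]
orientation: [-0.105, 0.994, -0.003, -0.002]
wrist_force: [-4.8, -2.1, -4.5]
opening: 0.0185
finger_force: 59.3
```

```bash
python3 ang.py 72; python3 lev.py 2 .111,.115,.119
```

```text
t 21.6 th 67.6 r 0.0515 ax 0.0027 F [-4.8 -2.1 -4.5] op 0.0185 j [ 0.14  0.69 -0.76  1.84  0.61  0.87  0.86]
corr [-0.09  0.12  0.03]
tri [ 0.1063 -0.0395  0.1159] blade [ 0.1066 -0.0368  0.1185  0.0013] 0.2694601793930628 strip [ 0.098  -0.0022  0.1153  0.0013] 0.6712267988412627 dz mm 3.2445015539434157
```

```bash
cat > lev2.py <<'E'
from lev import *
cs={n:camera(n) for n in("top","side")}
I={"s":{n:cv2.imread("pics/%s1.png"%n)[:,:,::-1].astype(float) for n in cs},"n":dict(np.load("last.npz"))}
HX={"side":[(373,170,392,185)],"top":[(283,125,300,150)]}
yel=lambda i:i[...,1]-i[...,2]
D=[]
for k,z in(("s",.0895),("n",.1153)):
    p=[.098,0,z,.0013]; ro,wt=region(cs,strip(p),8,HX,7)
    for n in cs:
        x,y,w,h=ro[n]; i=I[k][n][y:y+h,x:x+w]; wt[n]&=~(i[...,0]-i[...,1]>60); wt[n]&=~(i[...,1]-i[...,0]>12)
    D.append((I[k],ro,wt))
def cost(q,parts=False):
    o=[]
    for j,(im,ro,wt) in enumerate(D):
        for n,c in cs.items():
            x,y,w,h=ro[n]; k=wt[n]; f=yel(im[n])[y:y+h,x:x+w][k]; m=synth(c,strip([q[0],q[1],q[2+j],.0013]),ro[n])[k]
            A=np.c_[m,np.ones(len(m))]; e=f-A@np.linalg.lstsq(A,f,rcond=None)[0]; o.append((e**2).sum()/((f-f.mean())**2).sum())
    return np.round(o,3) if parts else sum(o)
def fit(free_y,y0):
    f=(lambda v:cost(v)) if free_y else (lambda v:cost([v[0],y0,v[1],v[2]]))
    s=np.array([.098,y0,.0895,.1153]) if free_y else np.array([.098,.0895,.1153])
    r=minimize(f,s,method="Nelder-Mead",options=dict(initial_simplex=[s]+[s+np.eye(len(s))[i]*.002 for i in range(len(s))],xatol=1e-5,fatol=1e-6)); return r.x,r.fun
print("free",*fit(True,0))
for y in(-.002,0,.002): print(y,*fit(False,y))
E
python3 lev2.py
```

```text
free [ 0.0979 -0.0018  0.0896  0.1156] 1.4416197760592027
-0.002 [0.0976 0.0901 0.1159] 1.4491310198255867
0 [0.0979 0.0895 0.1156] 1.4597597362376047
0.002 [0.0983 0.0889 0.115 ] 1.4794118612618177
```

Emit:
{"name": "step_arm", "arguments": {"increments": "-0.20 0.12 -0.06 0;-0.32 0.06 -0.13 0;-0.38 -0.06 -0.16 0;-0.36 -0.18 -0.15 0;-0.28 -0.28 -0.12 0;-0.16 -0.34 -0.07 0;0 0 0 0"}}

```text
time: 22.6
eef_pos: [0.5917, 0.1445, 0.1576]
orientation: [-0.104, 0.995, -0.0, -0.002]
wrist_force: [-7.1, -1.2, 8.3]
opening: 0.0186
finger_force: 60.9
```

```bash
python3 ang.py 168; python3 lev.py 2 .115,.119
```

```text
t 22.6 th 158.1 r 0.0598 ax 0.0013 F [-7.1 -1.2  8.3] op 0.0186 j [ 0.17  0.74 -0.77  1.62  0.58  1.03  0.99]
corr [ 0.02 -0.27  0.05]
tri [ 0.1063 -0.0395  0.1159] blade [ 0.1066 -0.0365  0.118   0.0015] 0.3412793214225714 strip [ 0.0983 -0.0006  0.1184  0.0014] 0.6691116134631937 dz mm -0.4039116556762007
```

Emit:
{"name": "step_arm", "arguments": {"increments": "-0.02 -0.14 0 0;0.02 -0.08 0.02 0;0 0 0 0;0 0 0 0"}}

```text
time: 23.2
eef_pos: [0.5938, 0.1404, 0.1584]
orientation: [-0.106, 0.994, 0.003, 0.0]
wrist_force: [-7.0, 3.1, 10.2]
opening: 0.0187
finger_force: 61.0
```

Emit:
{"name": "step_arm", "arguments": {"increments": "0 0.03 0 0;0 0 0 0;0 0 0 0;0 0 0 0;0 0 0 0", "jaw": 44}}

```text
time: 23.7
eef_pos: [0.595, 0.1371, 0.155]
orientation: [-0.105, 0.995, -0.0, 0.0]
wrist_force: [0.3, 0.6, -1.0]
opening: 0.0437
finger_force: 0.0
```

Emit:
{"name": "step_arm", "arguments": {"increments": "0 0 -0.3 0;0 0 -0.5 0;0 0 -0.7 0;0 0 -0.8 0;0 0 -0.8 0;0.8 0 -0.3 0;1 0 0 0;1 0 0 0;0 0 0 0;0 0 0 0"}}

```text
time: 24.7
eef_pos: [0.485, 0.114, 0.2923]
orientation: [-0.105, 0.994, -0.001, 0.001]
wrist_force: [0.5, -0.6, -0.1]
opening: 0.0441
finger_force: 0.0
```

```bash
python3 ang.py; python3 lev.py 3 .115,.119
python3 - <<'E'
from h import *
o=[]
for n,(x,y,w,h) in(("side",(280,135,110,85)),("top",(230,120,90,105))):
    c=camera(n); o.append(cv2.resize(c["image"][y:y+h,x:x+w,::-1],(int(w*460/h),460),interpolation=2))
    print(n,[(np.round(q["xy"],1),q["p"]) for q in finder.tip_of("crank_socket",n)[:2]])
im=np.hstack(o); cv2.imwrite("pics/f.png",cv2.resize(im,None,fx=790/im.shape[1],fy=790/im.shape[1]))
E
```

```text
t 24.7 th 129.3 r 0.0191 ax 0.1701 F [ 0.5 -0.6 -0.1] op 0.0441 j [ 0.35  0.44 -0.92  1.74  0.38  1.15  1.1 ]
tri [ 0.1063 -0.0395  0.1159] blade [ 0.1066 -0.0364  0.1179  0.0015] 0.34837338179155514 strip [ 0.098  -0.0008  0.1189  0.0017] 0.7029470527266581 dz mm -1.0699937497417045
side [(array([308.1, 179.2]), 0.7), (array([310.8, 153. ]), 0.24)]
top []
```

View pics/f.png

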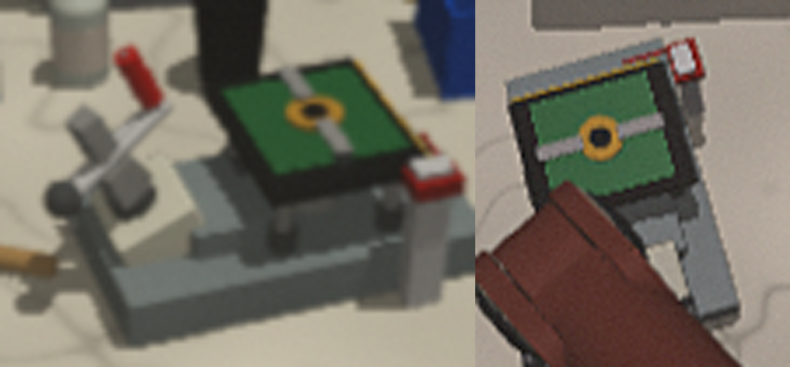

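The side view shows the crank seated (socket at px (308,179), where the seat projects). The yellow line at crop (390,100) runs level with the red blade tip at (425,140), by fit within about 1 mm. The gripper is clear, so I'll hand in.

```bash
python3 -c "
from station import ticket
print(ticket.finish_job())"
```

```text
the job is handed in; nothing more can be done
None
```

I handed the job in with the crank fully on the drive shaft and the stage wound up until the yellow line measured within about 1 mm of the pointer tip; the gripper was clear of everything, and no verdict came back.

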